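# Close the next sample cup on the analyser's carousel

### The job

Turn the sample carousel clockwise (seen from above) by one click, so that the open sample cup comes to the loading position at the yellow pointer, the only place where the carousel is backed up against pressing. Then put the loose blue cap from the bench squarely on that cup, press it straight down until its spring clips snap over it and it sits fully home, and keep pressing firmly (about 10 N) so that the seal beds in: the program finishes with the robot still pressing on the cap. Leave the other things on the bench where they are.

Things in the scene. Friction and masses are not known exactly. Their poses are not given: they have to be found in the camera images.
- turret (a joint): the carousel, an aluminium disc 262 mm across, top face 60 mm above the bench, turning endlessly about its vertical axis. Rad, growing clockwise seen from above. It clicks into six positions 1.047 rad apart: it starts at 0; at the next, 1.047, the open cup stands at the pointer. Let go within 0.4 rad of a click, it pulls itself in. Turning it takes up to 0.25 N m
- hub_grip (a point): middle of the black bar handle on the carousel's axis, turning with it: 66 mm long (its x axis), 18 mm wide (y), 26 mm tall, its top 136 mm above the bench, on a column 40 mm across. All else on the changer is lower than 128 mm; nearest are the closed cups, clips 59 mm from the axis and up to 95 mm high, knobs 78 mm from the axis
- load_point (a point): fixed point of the housing, 60 mm above the bench, where a cup's origin stands in the loading position, 90 mm from the carousel's axis; the yellow pointer on the housing's rim lies 50 mm farther out
- changer: cream housing of the sample changer, fixed: a round deck 296 mm across, 46 mm high, and an electronics box 100 mm high, 150 to 235 mm along its +x and 288 mm wide; origin at bench height on the carousel's axis, loading position on its -x side
- cup: the one open steel sample cup, fixed on the carousel, brown pellet inside: 48 mm across, mouth 39 mm wide, rim 22 mm above its origin (centre of its underside, on the carousel's top face, 90 mm from the axis). Fully home, the cap's flange rests on the rim and the cap's origin is 14 mm above the cup's
- cup_mouth (a point): centre of the open cup's rim. Four upright steel spring clips stand round it, 31 mm out, at 45, 135, 225, 315 degrees from its x axis, tops 13 mm above the rim; their noses reach in to 23.5 mm from the axis, 10 mm above the rim. They resist from 10 mm above home; the push grows to 8 to 18 N, drops suddenly 9 to 6 mm above home, the clips then pull the cap in; the last 2 mm are loose
- cap: the loose blue cap, 40 to 85 g, standing upright on the bench; origin at the centre of its underside. From below: white plug 34 mm across, 8 mm long, that enters the cup; flange 52 mm across, 8 mm thick; knurled knob 24 mm across, 16 to 52 mm above the origin: grip it 26 mm or more up, clear of the clips. Round: yaw is free. Three cups on the carousel wear such caps, fixed
- die: bystander: steel pellet die, 52 mm across, 60 mm tall, near the cap; origin under its centre
- spare_cup: bystander: loose empty steel cup without clips, 48 mm across, 22 mm tall, near the cap; origin under its centre
- jar: bystander: amber jar with white lid, 60 mm across, 85 mm tall; origin under its centre
- core_a: bystander: black asphalt core, 100 mm across, 60 mm tall; origin under its centre
- core_b: bystander: the other black asphalt core, same size
- brush: bystander: brush with wooden handle, 190 mm long, lying on the bench
- spatula: bystander: spatula with black handle, 200 mm long, lying on the bench
There are look-alikes about, which are no part of the job. Several things have the shape of the cap; the one meant has the colours described above.

How it is judged (in metres and radians):
On the way, in this order (a step that is already met when the one before it is completed fails the run):
1. the carousel is clicked on by one position and the open cup rests at the loading position, not yet capped (value of joint turret between 0.987 and 1.107 rad and horizontal distance between cup and load_point below 0.006 m and horizontal distance between cap and cup above 0.03 m), for 0.3 s.
2. the cap is snapped fully home on the cup (z of cap in the frame of cup between 0.012 and 0.0153 m and horizontal distance between cap and cup below 0.0035 m and angle between cap's own z axis and vertical below 0.08 rad), for 0.3 s.
At the end, for the whole second after the job is handed in: Carousel within 0.06 rad of its next click (1.047), cup at the loading position; cap fully home under the clips (origin 12 to 15.3 mm above the cup's, centred within 3.5 mm, tilt under 0.08 rad); the fingers still press it, cap and cup bearing on each other with over 5 N (all of step 2 and value of joint turret between 0.987 and 1.107 rad and contact force between cap and cup above 5 N and contact force between the fingers and cap above 4 N); the arm keeps its last pose, push and grip.
It fails at once if the carousel is turned backwards or past the next position (value of joint turret below -0.5 rad or value of joint turret above 1.6 rad).
It fails at once if a bystander is moved by more than 30 mm (distance of any of die, spare_cup, jar, core_a, core_b, brush, spatula from where it was at the start of the episode above 0.03 m).
It also fails if it takes over 58 s, if anything falls off the work surface, if the arm or the gripper's body presses on something with over 40 N, if the wrist force passes 120 N, or if a joint passes its speed limit or range.

### The arm

A 7-joint arm with a two-finger parallel gripper is mounted at the origin on the work surface. World frame = base frame: x ahead of the robot, y to its left, z up, the work surface at z = 0. Lengths are in mm, angles in rad, forces in N, time in s.
With the tool pointing down it reaches from about 400 to 850 mm from the base axis. Payload 10.4 kg.
Tool frame: the origin (TCP) lies at the centre of the arm's flange, where the gripper is bolted on; the fingertips stand 173 mm ahead of it and the grasp point (between the pads) lies 155 mm ahead of it; z points along the fingers, y is the line along which they close (so a half turn about z gives the same grasp; the last joint's range is limited). The gripper opens to 85 mm and grips with 20 to 120 N. Pads are 22 mm wide; open, the fingers measure 114 mm over their backs; the gripper's body (76 mm by 85 mm) begins 54 mm behind the grasp point. The pads swing forward as they close: fully open they stand 13 mm farther back than shut.
Start: joints at [-1.247, 0.332, -0.065, 1.46, 0.022, 1.35, -0.088], TCP at [212.417, 587.802, 404.738] pointing down, gripper open.
Joint ranges: [-2.6, 2.6], [-0.5, 2.12], [-1.47, 1.34], [0.16, 2.42], [-1.27, 4.41], [0.06, 2.06], [-2.6, 2.6]. Speed limits (rad/s): [2.22, 2.22, 2.79, 2.79, 3.14, 3.14, 3.14].

### API

Orientations are given as a 3x3 rotation matrix whose columns are the frame's x, y, z axes.
In Python, from workcell import r gives the robot as it stands.
- The arm moves only by the tool jog_arm, never from a script. Its arguments are lists of equal length, an entry for each row: "dp": the shift along the tool's x, y, z in mm, a list of three; "twist": the turn about the tool's z in rad. In form: {"dp": [[dx, dy, dz], ...], "twist": [twist, ...]}. A call has exactly 10 rows; each row shifts and turns the commanded pose from where the row before left it, along the tool's axes as they then stand; what a row does not reach is not made up. A row lasts 1/8 s, in which the tool goes at most 62.5 mm and 10.7 degrees, less where a joint would pass 70% of its speed; a pose out of reach is approached as far as the arm can. A call with a gripper value outside its range is refused whole. "gripper" is the opening, from 0 (shut) to 1 (fully open), set as the call begins (left out, the last holds). The fingers move at their own pace and stop on an object; the grip force is fixed at half the most. Time passes only in rows, so rows that do not move let the fingers close, or fill a call up. It gives the time, the measured TCP pose, the force, the opening and the grip force at its end, in the units of the state.
- r.observe(): the state, without advancing time (a new reading comes with each control period).
- r.capture(name): name is "scene" or "top" or "wrist"; returns the picture (480x640x3 uint8, blue, green, red); there is no depth.
- r.camera_model(name): a dict with "fx", "fy", "cx", "cy" (pixels), "k1" (the pictures are not rectified: a ray, as slopes to the right and down, at radius r is drawn at 1 + k1 r^2 times it, then the intrinsics apply), "extrinsics" (4x4, takes a point from camera to world coordinates). Camera axes: x right, y down, z forward; pixel columns grow to the right and rows downward; lengths in mm; the calibration is good to about 2 mm. A picture is of the moment at which its call begins: read the wrist's pose just before it. camera_model takes no time and is no camera call; for the wrist camera it gives the pose at the moment of the call.
- r.close_job(): hands the job in; it is judged then, once.
Trained networks look in the newest picture that a camera, given by its name, has taken for a name from the list of things; names that differ only in an ending like _2 or _b are one class to them, and where a whole thing is asked for, a point or a joint stands for the part that bears it (a point fixed in the world has none). Each returns a list of dicts, best first, with "conf" (0 to 1); they miss things now and then, are a little off and sometimes report something else, mostly with a low value. They report only what shows in the picture. A call takes as long as a camera call. They do not tell look-alikes from the thing itself.
- r.trace(target, camera): "pixels" (480x640 bool, what is visible of it) and "location" ([row, column] in pixels, amid what is visible of it).
- r.landmark_of(target, camera): "location" ([row, column] in pixels: a listed point, or the origin of a listed thing).
The state is a dict: "time": time; "joint_pos": joint angles; "joint_vel": joint speeds; "joint_torque": joint torques, N m; "tool_pos": TCP position; "tool_rot": TCP orientation; "wrist_force": force on the tool from outside, world axes, zero at the start; "ft_torque": the same for the moment, N m; "finger_gap": finger opening in mm; "finger_force": force on a finger pad.
Only numpy, scipy, OpenCV 4.12 (cv2) and the standard library are available. Lean on these libraries where they do the work, as an engineer would, in place of code of your own. Each camera call takes 0.05 s, during which the arm holds its last target. There are 200 camera calls.

## Working session

There is one attempt and no reset: what is moved stays moved. The work goes in short steps, Python scripts to look and compute and a tool call to move; the robot and the scene stay as the last step left them, time stands still between calls to the robot, and variables do not carry over. Pictures are saved under pics/ and viewed, at most 10 in all, crops included, and the job is handed in when it is done.

Besides the shell and the picture viewer there is one more tool, called by a JSON object that holds its "fn" and its "kwargs", one argument or row to a line. jog_arm: Moves the arm, as the interface text tells. Its arguments: {"type":"object","properties":{"dp":{"type":"array"},"twist":{"type":"array"},"gripper":{"type":"number"}},"required":["dp","twist"]}

```bash
mkdir -p pics
cat > h.py <<'E'
import numpy as np, cv2
from workcell import r
def ray(cam,rc):
    m=r.camera_model(cam); E=np.array(m["extrinsics"])
    d=np.array([(rc[1]-m["cx"])/m["fx"],(rc[0]-m["cy"])/m["fy"]]); u=d.copy()
    for _ in range(20): u=d/(1+m["k1"]*(u@u))
    return E[:3,3],E[:3,:3]@np.array([u[0],u[1],1.])
def onz(cam,rc,z):
    o,d=ray(cam,rc); return o+d*(z-o[2])/d[2]
def pix(cam,p):
    m=r.camera_model(cam);E=np.array(m["extrinsics"]);q=E[:3,:3].T@(np.array(p,float)-E[:3,3])
    u=q[:2]/q[2];u=u*(1+m["k1"]*(u@u));return np.array([m["fy"]*u[1]+m["cy"],m["fx"]*u[0]+m["cx"]])
E
python3 - <<'E'
from h import *
np.set_printoptions(precision=1,suppress=True)
for c in("scene","top","wrist"):
    im=r.capture(c); cv2.imwrite(f"pics/{c}0.png",im)
    print(c,np.array(r.camera_model(c)["extrinsics"])[:3,3])
    for n,z in (("hub_grip",123),("load_point",60),("cup_mouth",82),("cap",0),("die",0),("spare_cup",0),("jar",0),("changer",0)):
        for d in r.landmark_of(n,c)[:4]:
            print(c,n,round(d["conf"],2),np.array(d["location"]),onz(c,d["location"],z))
o=r.observe();print(o["time"],o["tool_pos"],o["tool_rot"])
E
```

```text
scene [1386.6 -611.  1050.6]
scene load_point 0.91 [237.9 349.6] [498.1  85.4  60. ]
scene load_point 0.71 [196.4 357.3] [354.8 223.2  60. ]
scene cup_mouth 0.58 [242.6 322.3] [490.1  -3.2  82. ]
scene cap 0.82 [320.5 235.5] [ 532.1 -304.2    0. ]
scene cap 0.81 [308.4 277.9] [ 559.7 -193.8    0. ]
scene cap 0.27 [196.5 354.3] [287.  265.3   0. ]
scene die 0.7 [286.2 239.6] [ 430.5 -238.5    0. ]
scene spare_cup 0.69 [340.2 259.4] [ 622.2 -284.9    0. ]
scene spare_cup 0.42 [196.8 353.8] [287.3 262.9   0. ]
scene spare_cup 0.38 [214.3 443.8] [526.7 440.1   0. ]
scene jar 0.62 [287.8 175.7] [ 334.8 -385.2    0. ]
scene changer 0.83 [270.2 360.7] [572.7  70.2   0. ]
top [ 382.4   23.9 1422.9]
top hub_grip 0.7 [196.  293.2] [574.2  60.2 123. ]
top load_point 0.79 [241.  281.5] [481.   85.7  60. ]
top cup_mouth 0.69 [231.8 320. ] [501.8   0.1  82. ]
top cap 0.64 [164.7 489.5] [ 679.3 -402.5    0. ]
top cap 0.62 [212.8 407.3] [ 558.9 -206.5    0. ]
top cap 0.59 [223.6 447.9] [ 535.6 -303.1    0. ]
top cap 0.27 [320.2 200.3] [296.6 272.3   0. ]
top die 0.75 [264.5 420.5] [ 437.5 -239.     0. ]
top die 0.39 [265.5 155.7] [421.2 381.    0. ]
top die 0.18 [182.9 444.1] [ 632.5 -293.6    0. ]
top spare_cup 0.71 [185.7 444.2] [ 625.8 -293.8    0. ]
top jar 0.65 [303.7 485.5] [ 348.9 -393.3    0. ]
top changer 0.92 [204.8 293.9] [571.5  61.5   0. ]
top changer 0.6 [230.6 318.4] [511.8   2.5   0. ]
wrist [140.2 613.6 373.6]
1.35 [212.4 587.8 404.8] [[-0.9  0.3 -0. ]
 [ 0.3  0.9  0. ]
 [ 0.   0.  -1. ]]
```

View pics/top0.png

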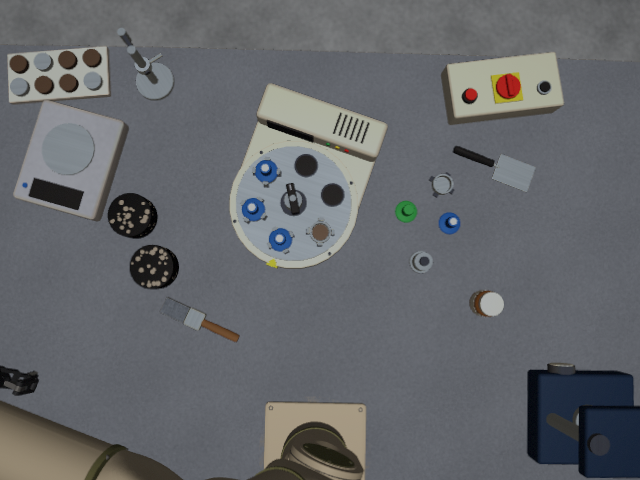

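View pics/scene0.png

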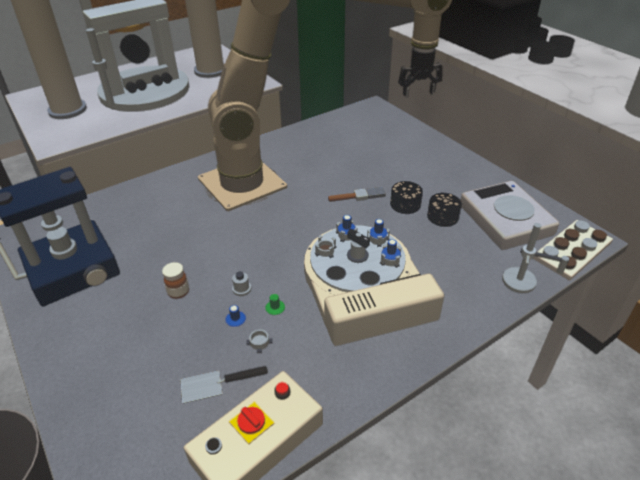

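The top view shows the carousel hub at about (292,198), the open brown cup at (320,232) and the yellow pointer at (272,264). The blue cap is at (450,223) and its green look-alike at (407,211). The scene view agrees: the blue cap is at (236,318) and the green one at (275,303). Next I'll go over the carousel with the wrist camera.

```bash
cat >> h.py <<'E'
def go(p,yaw=None):
    "tool-frame shift to world p, and twist to get tool x axis to yaw (deg)"
    o=r.observe();R=np.array(o["tool_rot"]);t=np.array(o["tool_pos"])
    cur=np.degrees(np.arctan2(R[1,0],R[0,0]))
    print("t",round(o["time"],2),"pos",np.round(t,1),"yaw",round(cur,2),"tilt",np.round(R[:2,2],4),"dp",np.round(R.T@(np.array(p,float)-t),1),
      "twist",None if yaw is None else round(-np.radians((yaw-cur+180)%360-180),4),"F",np.round(o["wrist_force"],1),"j7",round(o["joint_pos"][6],2))
E
python3 - <<'E'
from h import *
go([600,60,440],194.5)
print({k:v for k,v in r.camera_model("wrist").items() if k!="extrinsics"})
E
```

```text
t 1.35 pos [212.4 587.8 404.8] yaw 160.13 tilt [-0.      0.0001] dp [-543.9 -364.7  -35.3] twist -0.5998 F [-0.1  0.4 -1.1] j7 -0.09
{'fx': 358.7396680851282, 'fy': 358.7396680851282, 'cx': 312.19098366678935, 'cy': 240.44734687872585, 'k1': -0.01887708389144834}
```

{"fn": "jog_arm", "kwargs": {
  "dp": [
    [-45,-30,-3],
    [-45,-30,-3],
    [-45,-30,-3],
    [-45,-30,-3],
    [-45,-30,-3],
    [-45,-30,-3],
    [-45,-30,-3],
    [-45,-30,-3],
    [-45,-30,-3],
    [-45,-30,-3]
  ],
  "twist": [0,0,0,0,0,0,0,0,0,0]
}}

```text
time: 2.6
tool_pos: [534.4, 151.2, 435.1]
tool_rot: [[-0.941, 0.34, 0.001], [0.34, 0.941, 0.0], [-0.0, 0.001, -1.0]]
wrist_force: [0.3, 0.2, 0.8]
finger_gap: 85.2
finger_force: 0.0
```

{"fn": "jog_arm", "kwargs": {
  "dp": [
    [-47,-32,-3],
    [-47,-32,-2],
    [0,0,0],
    [0,0,0],
    [0,0,0],
    [0,0,0],
    [0,0,0],
    [0,0,0],
    [0,0,0],
    [0,0,0]
  ],
  "twist": [0,0,-0.15,-0.15,-0.15,-0.15,0,0,0,0]
}}

```text
time: 3.85
tool_pos: [600.3, 60.6, 439.7]
tool_rot: [[-0.968, -0.25, 0.0], [-0.25, 0.968, 0.0], [-0.0, 0.0, -1.0]]
wrist_force: [-0.1, -1.1, 0.1]
finger_gap: 85.5
finger_force: 0.0
```

Run:
```python
from h import *
np.set_printoptions(precision=1,suppress=True)
go([600,60,440],194.5)
c="wrist"; im=r.capture(c); cv2.imwrite("pics/w1.png",im)
print(np.array(r.camera_model(c)["extrinsics"]))
for n,z in (("hub_grip",123),("load_point",60),("cup_mouth",82),("changer",0)):
    for d in r.landmark_of(n,c)[:3]:
        print(n,round(d["conf"],2),np.array(d["location"]),onz(c,d["location"],z))
```

```text
t 3.85 pos [600.3  60.6 439.7] yaw -165.54 tilt [0. 0.] dp [ 0.5 -0.5 -0.3] twist -0.0007 F [-0.1 -1.1  0.1] j7 1.71
[[ -0.2   0.9   0.3 525.9]
 [  1.    0.2   0.1  40.9]
 [ -0.    0.3  -1.  408.6]
 [  0.    0.    0.    1. ]]
hub_grip 0.92 [189.8 322.4] [570.1  60.6 123. ]
load_point 0.63 [ 92.2 375.9] [482.  89.  60.]
cup_mouth 0.61 [ 86.3 271.9] [502.2  -0.4  82. ]
changer 0.73 [170.1 315.3] [569.6  55.6   0. ]
```

View pics/w1.png

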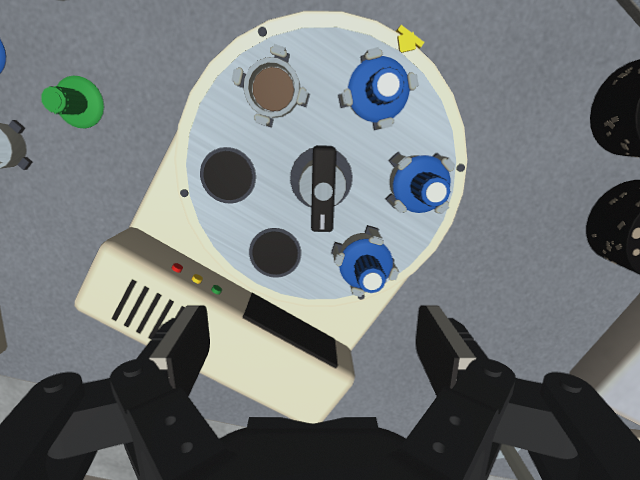

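The wrist view shows the black bar running from (324,147) to (321,231), almost straight up and down, so the tool yaw already suits it. The open cup is at (273,88), the yellow pointer at (409,39), and a capped cup stands at the pointer now. Next I'll measure the bar more exactly.

Run:
```python
from h import *
np.set_printoptions(precision=1,suppress=True)
c="wrist"
a=onz(c,[146.5,324],136);b=onz(c,[231,321.5],136)
print(a,b,(a+b)/2,np.linalg.norm(a-b),np.degrees(np.arctan2(*(b-a)[1::-1])))
d=r.trace("hub_grip",c)
im=cv2.imread("pics/w1.png")
m=(im.max(2)<60).astype(np.uint8); m[:140]=0;m[240:]=0;m[:,:300]=0;m[:,345:]=0
m=cv2.morphologyEx(m,cv2.MORPH_OPEN,np.ones((7,7)))
for y in range(150,230,10):
    x=np.flatnonzero(m[y]); print(y,x.min() if len(x) else None,x.max() if len(x) else None,end='; ')
h=(a+b)/2
for p in ([482,89],[502.2,-.4]): print(np.linalg.norm(np.array(p)-h[:2]),np.degrees(np.arctan2(p[1]-h[1],p[0]-h[0])))
# deck rim (r=148,z=46), disc (r=131,z=60) fit check
for hh in (h[:2],np.array([570.1,60.6])):
    for rad,z in((131,60),):
        print([pix(c,[hh[0]+rad*np.cos(t),hh[1]+rad*np.sin(t),z]).round() for t in np.radians([0,90,135,180,225,270])])
g=h; print("axis",h); go([h[0],h[1],440],None)
```

```text
[536.8  52.6 136. ] [599.9  67.4 136. ] [568.3  60.  136. ] 64.77424949876034 13.234366262994252
150 313 335; 160 312 336; 170 313 334; 180 312 334; 190 None None; 200 312 333; 210 312 332; 220 311 332; 91.08022510785301 161.43242209812377
89.56747561206264 -137.5979174081919
[array([296., 289.]), array([210., 448.]), array([104., 444.]), array([ 30., 359.]), array([ 48., 245.]), array([142., 186.])]
[array([298., 289.]), array([212., 448.]), array([106., 444.]), array([ 32., 359.]), array([ 50., 246.]), array([144., 186.])]
axis [568.3  60.  136. ]
t 4.15 pos [600.3  60.6 439.7] yaw -165.5 tilt [-0.  0.] dp [31.1  7.4 -0.3] twist None F [ 0.7  0.2 -1.2] j7 1.71
```

{"fn": "jog_arm", "kwargs": {
  "dp": [
    [16,4,0],
    [15,3.5,0],
    [0,0,30],
    [0,0,40],
    [0,0,40],
    [0,0,20],
    [0,0,12],
    [0,0,10],
    [0,0,0],
    [0,0,0]
  ],
  "twist": [0,0,0.013,0,0,0,0,0,0,0],
  "gripper": 0.5
}}

```text
time: 5.4
tool_pos: [568.7, 60.1, 288.4]
tool_rot: [[-0.971, -0.238, 0.001], [-0.238, 0.971, 0.0], [-0.001, 0.0, -1.0]]
wrist_force: [-0.3, 0.2, -0.7]
finger_gap: 42.9
finger_force: 0.0
```

{"fn": "jog_arm", "kwargs": {
  "dp": [
    [0,0,0],
    [0,0,0],
    [0,0,0],
    [0,0,0],
    [0,0,0],
    [0,0,0],
    [0,0,0],
    [0,0,0],
    [0,0,0],
    [0,0,0]
  ],
  "twist": [0,0,0,0,0,0,0,0,0,0],
  "gripper": 0.0
}}

```text
time: 6.65
tool_pos: [568.5, 60.7, 288.5]
tool_rot: [[-0.971, -0.238, 0.001], [-0.238, 0.971, 0.001], [-0.001, 0.001, -1.0]]
wrist_force: [-3.5, 2.9, 4.6]
finger_gap: 16.7
finger_force: 59.6
```

{"fn": "jog_arm", "kwargs": {
  "dp": [
    [0,0,0],
    [0,0,0],
    [0,0,0],
    [0,0,0],
    [0,0,0],
    [0,0,0],
    [0,0,0],
    [0,0,0],
    [0,0,0],
    [0,0,0]
  ],
  "twist": [0.1,0.12,0.13,0.13,0.13,0.13,0.13,0.1,0.077,0]
}}

```text
time: 7.9
tool_pos: [568.5, 60.9, 288.5]
tool_rot: [[-0.691, 0.723, 0.001], [0.723, 0.691, 0.002], [0.001, 0.002, -1.0]]
wrist_force: [-2.3, 3.8, 5.2]
finger_gap: 17.0
finger_force: 59.8
```

{"fn": "jog_arm", "kwargs": {
  "dp": [
    [0,0,0],
    [0,0,0],
    [0,0,0],
    [0,0,0],
    [0,0,0],
    [0,0,0],
    [0,0,0],
    [0,0,0],
    [0,0,0],
    [0,0,0]
  ],
  "twist": [0,0,0,0,0,0,0,0,0,0],
  "gripper": 0.5
}}

```text
time: 9.15
tool_pos: [568.4, 60.1, 287.7]
tool_rot: [[-0.692, 0.722, -0.0], [0.722, 0.692, 0.0], [0.0, 0.0, -1.0]]
wrist_force: [0.0, 0.1, -0.5]
finger_gap: 42.9
finger_force: 0.0
```

Run:
```python
from h import *
go([490,85,440],180)
```

```text
t 9.15 pos [568.4  60.1 287.7] yaw 133.77 tilt [-0.      0.0001] dp [  72.3  -39.4 -152.3] twist -0.8068 F [ 0.   0.1 -0.5] j7 0.71
```

{"fn": "jog_arm", "kwargs": {
  "dp": [
    [0,0,-20],
    [0,0,-40],
    [0,0,-40],
    [0,0,-40],
    [20,-10,-10],
    [30,-16,0],
    [29,-16,0],
    [0,0,0],
    [0,0,0],
    [0,0,0]
  ],
  "twist": [0,0,0,0,0,0,0,0,0,0],
  "gripper": 1.0
}}

```text
time: 10.4
tool_pos: [484.0, 87.7, 437.6]
tool_rot: [[-0.691, 0.723, 0.0], [0.723, 0.691, -0.0], [-0.0, -0.0, -1.0]]
wrist_force: [0.6, -0.6, 0.4]
finger_gap: 85.4
finger_force: 0.0
```

Run:
```python
from h import *
np.set_printoptions(precision=1,suppress=True)
go([535,-303,440],180)
c="wrist"; im=r.capture(c); cv2.imwrite("pics/w2.png",im)
for n,z in (("hub_grip",123),("load_point",60),("cup_mouth",82),("cup",60),("changer",0)):
    for d in r.landmark_of(n,c)[:2]:
        print(n,round(d["conf"],2),np.array(d["location"]),onz(c,d["location"],z))
```

```text
t 10.4 pos [484.   87.7 437.6] yaw 133.72 tilt [ 0. -0.] dp [-317.6 -233.2   -2.2] twist -0.8078 F [ 0.6 -0.6  0.4] j7 0.5
hub_grip 0.79 [316.  362.4] [573.4  57.8 123. ]
load_point 0.73 [204.3 314.3] [482.   91.9  60. ]
cup_mouth 0.78 [213.6 311.7] [483.   87.3  82. ]
cup 0.72 [208.4 311.6] [482.8  87.3  60. ]
changer 0.67 [260.6 348.2] [568.2  61.7   0. ]
```

View pics/w2.png

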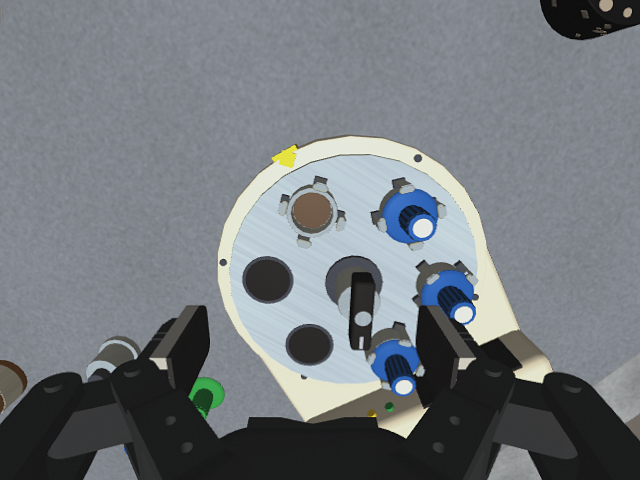

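The open cup is now at the pointer: cup at (312,213), pointer at (286,157). Two measurements put it at about (483,87.3). I'll look at the cap with the same tool yaw so that camera errors cancel.

{"fn": "jog_arm", "kwargs": {
  "dp": [
    [-32,-23,0],
    [-40,-29,0],
    [-40,-29,0],
    [-40,-29,0],
    [-40,-29,0],
    [-40,-29,0],
    [-40,-29,0],
    [-30,-22,0],
    [-15.6,-14.2,0],
    [0,0,0]
  ],
  "twist": [0,0,0,0,0,0,0,0,0,0]
}}

```text
time: 11.95
tool_pos: [534.3, -304.2, 437.3]
tool_rot: [[-0.69, 0.724, -0.001], [0.724, 0.69, -0.001], [0.0, -0.001, -1.0]]
wrist_force: [0.6, 0.4, 0.3]
finger_gap: 85.6
finger_force: 0.0
```

Run:
```python
from h import *
np.set_printoptions(precision=1,suppress=True)
go([535,-303,440],180)
c="wrist"; im=r.capture(c); cv2.imwrite("pics/w3.png",im)
for n,z in (("cap",0),("die",0),("spare_cup",0)):
    for d in r.landmark_of(n,c)[:3]:
        print(n,round(d["conf"],2),np.array(d["location"]),onz(c,d["location"],z))
im2=cv2.imread("pics/w2.png")[160:270,250:380]
a=cv2.resize(im2,None,fx=3,fy=3,interpolation=cv2.INTER_CUBIC)
b=im[130:330,190:450] 
b=cv2.resize(b,None,fx=1.65,fy=1.65)
cv2.imwrite("pics/cmp.png",np.hstack([a,b[:330,:]])[:, :800])
```

```text
t 11.95 pos [ 534.3 -304.2  437.3] yaw 133.6 tilt [-0. -0.] dp [ 0.3  1.3 -2.7] twist -0.8098 F [0.6 0.4 0.3] j7 1.4
cap 0.92 [197.8 312.4] [ 535.2 -302.3    0. ]
cap 0.84 [151.6 394.3] [ 564.8 -202.5    0. ]
die 0.81 [ 91.6 296.9] [ 445.3 -231.3    0. ]
spare_cup 0.75 [238.1 380.2] [ 627.2 -280.8    0. ]
```

View pics/cmp.png

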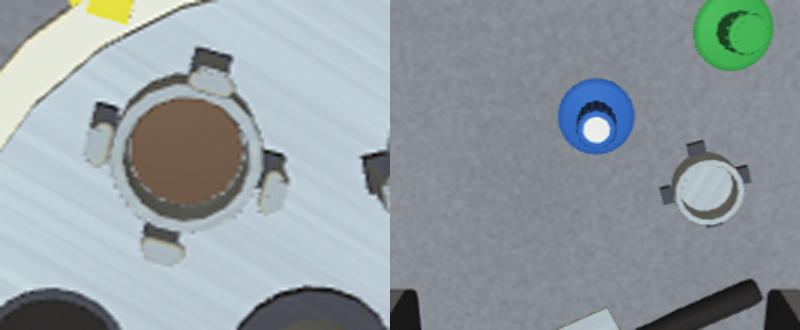

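The left crop shows the cup rim centred at about (188,152) in the crop, which is (312,211) in the full picture, with its four clips around it. The right crop shows the blue cap, with the spare cup and the green look-alike well clear of it. Next I'll refine both centres.

Run:
```python
from h import *
np.set_printoptions(precision=2,suppress=True)
c="wrist"
t=np.radians(np.arange(0,360,4))
def circ(x,y,z,R): return np.array([pix(c,[x+R*np.cos(a),y+R*np.sin(a),z]) for a in t],np.float32)
im=cv2.imread("pics/w3.png").astype(int)
m=((im[...,0]-im[...,2]>60)&(im[...,0]-im[...,1]>30)).astype(np.uint8)
n,l,s,ce=cv2.connectedComponentsWithStats(m)
i=min(range(1,n),key=lambda k:np.hypot(*(ce[k]-[312,198])) if s[k,4]>200 else 1e9)
cn,_=cv2.findContours((l==i).astype(np.uint8),0,1);h=cv2.convexHull(np.vstack(cn));e=cv2.fitEllipse(h);print("blue",s[i],e)
from scipy.optimize import minimize
def mod(p):
    hh=cv2.convexHull(np.vstack([circ(p[0],p[1],16,26),circ(p[0],p[1],8,26)])[:,::-1].astype(np.float32));return cv2.fitEllipse(hh)
f=lambda p:np.hypot(*(np.array(mod(p)[0])-e[0]))
q=minimize(f,[535,-303],method="Nelder-Mead",options=dict(xatol=.05,fatol=.01));print("cap",q.x,q.fun,mod(q.x)[1])
# cup rim
g=cv2.GaussianBlur(cv2.cvtColor(cv2.imread("pics/w2.png"),6),(3,3),0).astype(np.float32)
G=cv2.magnitude(cv2.Sobel(g,5,1,0),cv2.Sobel(g,5,0,1))
sh=np.array([534.3-484.0,-304.2-87.7,437.3-437.6])
def sc(x,y,R):
    P=circ(x+sh[0],y+sh[1],82+sh[2],R);return cv2.remap(G,P[:,1].copy(),P[:,0].copy(),1).mean()
for Rs in((19.5,),(24,),(19.5,24)):
    best=max(((sum(sc(x,y,R) for R in Rs),x,y) for x in np.arange(478,488.1,.5) for y in np.arange(82,93,.5)));print(Rs,best)
go([q.x[0],q.x[1],190])
```

```text
blue [ 292  178   46   46 1354] ((314.56591796875, 200.1442108154297), (45.67184829711914, 46.089534759521484), 55.475502014160156)Traceback (most recent call last):
  File "<stdin>", line 15, in <module>
    res = _minimize_neldermead(fun, x0, args, callback, bounds=bounds,
                               **options)
    fxcc = func(xcc)
    fx = function(np.copy(x), *(wrapper_args + args))
  File "<stdin>", line 14, in <lambda>
  File "<stdin>", line 13, in mod
  File "<stdin>", line 5, in circ
  File "h.py", line 11, in pix
    m=r.camera_model(cam);E=np.array(m["extrinsics"]);q=E[:3,:3].T@(np.array(p,float)-E[:3,3])
ValueError: time passes only in moves, steps and waits
```

Run:
```python
from h import *
np.set_printoptions(precision=2,suppress=True)
c="wrist"; M=r.camera_model(c);E=np.array(M["extrinsics"])
t=np.radians(np.arange(0,360,4))
def circ(x,y,z,R):
    P=np.c_[x+R*np.cos(t),y+R*np.sin(t),0*t+z]-E[:3,3];q=P@E[:3,:3];u=q[:,:2]/q[:,2:];u=u*(1+M["k1"]*(u**2).sum(1,keepdims=True))
    return np.c_[M["fy"]*u[:,1]+M["cy"],M["fx"]*u[:,0]+M["cx"]].astype(np.float32)
e=(314.57,200.14)
from scipy.optimize import minimize
def mod(p):
    return cv2.fitEllipse(cv2.convexHull(np.vstack([circ(p[0],p[1],16,26),circ(p[0],p[1],8,26)])[:,::-1].copy()))
q=minimize(lambda p:np.hypot(*(np.array(mod(p)[0])-e)),[535,-303],method="Nelder-Mead",options=dict(xatol=.05,fatol=.01));print("cap",q.x,q.fun,mod(q.x)[1])
g=cv2.GaussianBlur(cv2.cvtColor(cv2.imread("pics/w2.png"),6),(3,3),0).astype(np.float32)
G=cv2.magnitude(cv2.Sobel(g,5,1,0),cv2.Sobel(g,5,0,1))
sh=np.array([534.3-484.0,-304.2-87.7,437.3-437.6])
def sc(x,y,R):
    P=circ(x+sh[0],y+sh[1],82+sh[2],R);return cv2.remap(G,P[:,1].copy(),P[:,0].copy(),1).mean()
for Rs in((19.5,),(24,),(19.5,24)):
    best=max(((sum(sc(x,y,R) for R in Rs),x,y) for x in np.arange(478,488.1,.5) for y in np.arange(82,93,.5)));print(Rs,best)
go([q.x[0],q.x[1],190])
```

```text
cap [ 537.75 -300.32] 0.005033918497906538 (47.095252990722656, 47.49097442626953)
(19.5,) (np.float32(258.19672), np.float64(484.0), np.float64(91.0))
(24,) (np.float32(141.08797), np.float64(482.0), np.float64(92.0))
(19.5, 24) (np.float32(389.56555), np.float64(484.0), np.float64(90.5))
t 12.15 pos [ 535.2 -301.3  437.6] yaw 133.87 tilt [0. 0.] dp [ -1.1   2.4 247.6] twist None F [-0.8 -0.2  0.1] j7 1.39
```

```bash
cat > capfit.py <<'E'
from h import *
from scipy.optimize import minimize
c="wrist"; t=np.radians(np.arange(0,360,4))
M=r.camera_model(c);E=np.array(M["extrinsics"]);im=r.capture(c).astype(int);cv2.imwrite("pics/cf.png",im)
def circ(x,y,z,R):
    P=np.c_[x+R*np.cos(t),y+R*np.sin(t),0*t+z]-E[:3,3];q=P@E[:3,:3];u=q[:,:2]/q[:,2:];u=u*(1+M["k1"]*(u**2).sum(1,keepdims=True))
    return np.c_[M["fy"]*u[:,1]+M["cy"],M["fx"]*u[:,0]+M["cx"]].astype(np.float32)
m=((im[...,0]-im[...,2]>50)&(im[...,0]-im[...,1]>20)).astype(np.uint8)
n,l,s,ce=cv2.connectedComponentsWithStats(m)
g=circ(536,-303,12,1).mean(0)[::-1]
i=min(range(1,n),key=lambda k:np.hypot(*(ce[k]-g)) if s[k,4]>200 else 1e9)
cn,_=cv2.findContours((l==i).astype(np.uint8),0,1);e=cv2.fitEllipse(cv2.convexHull(np.vstack(cn)))
def mod(p): return cv2.fitEllipse(cv2.convexHull(np.vstack([circ(p[0],p[1],16,26),circ(p[0],p[1],8,26)])[:,::-1].copy()))
q=minimize(lambda p:np.hypot(*(np.array(mod(p)[0])-e[0])),[535,-303],method="Nelder-Mead",options=dict(xatol=.05,fatol=.01))
print("cap",q.x.round(2),q.fun,mod(q.x)[1],e)
go([q.x[0],q.x[1],192])
E
python3 capfit.py
```

```text
cap [ 536.16 -303.86] 0.013445521624577383 (47.04690933227539, 47.41759490966797) ((311.32855224609375, 201.43678283691406), (45.83854293823242, 46.392696380615234), 105.69328308105469)
t 12.2 pos [ 535.2 -301.4  437.7] yaw 133.88 tilt [0.0004 0.0007] dp [ -2.6  -1.2 245.7] twist None F [ 0.4 -0.3 -0.2] j7 1.39[ WARN:0@0.972] global loadsave.cpp:1063 imwrite_ Unsupported depth image for selected encoder is fallbacked to CV_8U.
```

{"fn": "jog_arm", "kwargs": {
  "dp": [
    [-2.6,-1.2,20],
    [0,0,40],
    [0,0,50],
    [0,0,50],
    [0,0,40],
    [0,0,20],
    [0,0,10],
    [0,0,6],
    [0,0,0],
    [0,0,0]
  ],
  "twist": [0,0,0,0,0,0,0,0,0,0],
  "gripper": 0.7
}}

```text
time: 13.45
tool_pos: [536.0, -305.5, 202.6]
tool_rot: [[-0.692, 0.722, 0.001], [0.722, 0.692, -0.0], [-0.001, 0.001, -1.0]]
wrist_force: [-0.4, -0.1, -0.7]
finger_gap: 59.6
finger_force: 0.0
```

{"fn": "jog_arm", "kwargs": {
  "dp": [
    [0,0,0],
    [0,0,0],
    [0,0,0],
    [0,0,0],
    [0,0,0],
    [0,0,0],
    [0,0,0],
    [0,0,0],
    [0,0,0],
    [0,0,0]
  ],
  "twist": [0,0,0,0,0,0,0,0,0,0],
  "gripper": 0.0
}}

```text
time: 14.7
tool_pos: [535.9, -305.4, 202.0]
tool_rot: [[-0.692, 0.722, 0.001], [0.722, 0.692, -0.0], [-0.0, 0.0, -1.0]]
wrist_force: [-0.5, -0.2, 6.0]
finger_gap: 22.2
finger_force: 58.6
```

Run:
```python
from h import *
go([536.2,-303.9,440])
```

```text
t 14.7 pos [ 535.9 -305.4  202. ] yaw 133.77 tilt [ 0.0006 -0.0001] dp [   0.7    1.4 -238. ] twist None F [-0.5 -0.2  6. ] j7 1.52
```

{"fn": "jog_arm", "kwargs": {
  "dp": [
    [0,0,-10],
    [0,0,-30],
    [0,0,-45],
    [0,0,-45],
    [0,0,-40],
    [20,15,-8],
    [35,25,0],
    [40,29,0],
    [40,29,0],
    [40,29,0]
  ],
  "twist": [0,0,0,0,0,0,0,0,0,0]
}}

```text
time: 15.95
tool_pos: [505.7, -89.8, 379.9]
tool_rot: [[-0.692, 0.722, 0.0], [0.722, 0.692, 0.0], [-0.0, 0.0, -1.0]]
wrist_force: [1.4, 0.6, -0.6]
finger_gap: 22.1
finger_force: 58.7
```

{"fn": "jog_arm", "kwargs": {
  "dp": [
    [40,29,0],
    [40,29,0],
    [35,26,0],
    [20,14,0],
    [9.5,8.6,0],
    [0,0,0],
    [0,0,0],
    [0,0,0],
    [0,0,0],
    [0,0,0]
  ],
  "twist": [0,0,0,0,0,0,0,0,0,0]
}}

```text
time: 17.2
tool_pos: [483.4, 86.7, 379.7]
tool_rot: [[-0.692, 0.722, -0.0], [0.722, 0.692, 0.0], [0.0, 0.0, -1.0]]
wrist_force: [-0.1, 0.3, -1.5]
finger_gap: 22.2
finger_force: 58.7
```

Run:
```python
from h import *
go([483.5,86.9,304])
im=r.capture("wrist");cv2.imwrite("pics/w5.png",im)
print(r.observe()["finger_gap"])
for n,z in (("cup_mouth",82),("load_point",60),("cap",178)):
    for d in r.landmark_of(n,"wrist")[:2]: print(n,round(d["conf"],2),np.round(d["location"],1),onz("wrist",d["location"],z).round(1))
```

```text
t 17.2 pos [483.4  86.7 379.7] yaw 133.75 tilt [-0.      0.0001] dp [ 0.   0.2 75.7] twist None F [-0.1  0.3 -1.5] j7 0.52
22.207355871374645
cup_mouth 0.81 [229.1 312.6] [482.3  88.   82. ]
load_point 0.97 [219.4 315.3] [482.4  91.2  60. ]
cap 0.71 [284.6 315.3] [485.3  86.9 178. ]
```

View pics/w5.png

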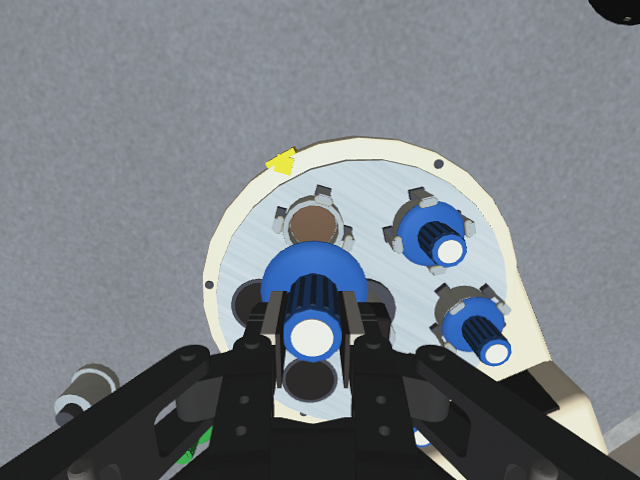

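The cap is upright in the grip, with its flange spanning columns 261–368 and its top edge at row 241. The cup rim behind it is centred at about column 313, and the pointer is at (281,160). I'll do a final relative check by projecting both.

Run:
```python
from h import *
c="wrist"; M=r.camera_model(c);E=np.array(M["extrinsics"]);R=np.array(r.observe()["tool_rot"]);T=np.array([483.4,86.7,379.7])
im=cv2.imread("pics/w5.png")
def circ(p,Rr,t):
    P=np.c_[p[0]+Rr*np.cos(t),p[1]+Rr*np.sin(t),0*t+p[2]]-E[:3,3];q=P@E[:3,:3];u=q[:,:2]/q[:,2:];u=u*(1+M["k1"]*(u**2).sum(1,keepdims=True))
    return np.c_[M["fx"]*u[:,0]+M["cx"],M["fy"]*u[:,1]+M["cy"]].astype(np.float32)
g=cv2.GaussianBlur(cv2.cvtColor(im,6),(3,3),0).astype(np.float32)
b=cv2.GaussianBlur(im.astype(np.float32)[...,0]-im[...,2],(3,3),0)
S=lambda a:cv2.magnitude(cv2.Sobel(a,5,1,0),cv2.Sobel(a,5,0,1))
def best(G,z,Rs,th):
    out=[]
    for u in np.arange(-6,6.1,.25):
        for v in np.arange(-6,6.1,.25):
            p=T+u*R[:,0]+v*R[:,1];p[2]=z
            s=0
            for Rr in Rs:
                P=circ(p,Rr,th);s+=cv2.remap(G,P[:,0].copy(),P[:,1].copy(),1).mean()
            out.append((s,u,v))
    out.sort(reverse=True);return np.round(out[:4],2).tolist()
far=np.arctan2(R[1,0],R[0,0])+np.radians(np.arange(-85,86,3))   # side towards +tool x = image top
print("cap z194",best(S(b),193.7,(26,),far)); 
print("cap z186",best(S(b),185.7,(26,),far))
for Rs in ((19.5,),(24,),(19.5,24)): print("cup",Rs,best(S(g),82,Rs,far))
```

```text
cap z194 [[301.44, 1.5, 0.5], [296.03, 1.5, 0.25], [295.72, 1.75, 0.5], [293.8, 1.75, 0.25]]
cap z186 [[337.78, -0.75, 0.5], [326.9, -0.75, 0.75], [326.74, -0.5, 0.5], [326.58, -0.75, 0.25]]
cup (19.5,) [[254.69, 1.25, 0.25], [252.24, 1.25, 0.5], [251.1, 1.0, 0.25], [248.81, 1.0, 0.5]]
cup (24,) [[217.1, 4.0, 0.0], [216.56, 4.0, -0.25], [214.71, 4.25, 0.0], [213.46, 4.25, -0.25]]
cup (19.5, 24) [[419.3, 1.0, 0.5], [416.13, 1.0, 0.25], [414.81, 0.75, 0.5], [414.55, 1.0, 0.75]]
```

{"fn": "jog_arm", "kwargs": {
  "dp": [
    [0.7,0,10],
    [0,0,20],
    [0,0,20],
    [0,0,18],
    [0,0,10],
    [0,0,6],
    [0,0,4],
    [0,0,0],
    [0,0,0],
    [0,0,0]
  ],
  "twist": [0,0,0,0,0,0,0,0,0,0]
}}

```text
time: 18.65
tool_pos: [483.0, 87.6, 292.0]
tool_rot: [[-0.692, 0.722, 0.001], [0.722, 0.692, 0.0], [-0.0, 0.001, -1.0]]
wrist_force: [-0.1, 0.7, -0.4]
finger_gap: 21.6
finger_force: 58.7
```

{"fn": "jog_arm", "kwargs": {
  "dp": [
    [0,0,1],
    [0,0,1],
    [0,0,1],
    [0,0,1],
    [0,0,1],
    [0,0,0],
    [0,0,0],
    [0,0,0],
    [0,0,0],
    [0,0,0]
  ],
  "twist": [0,0,0,0,0,0,0,0,0,0]
}}

```text
time: 19.9
tool_pos: [482.9, 87.5, 286.7]
tool_rot: [[-0.692, 0.722, 0.0], [0.722, 0.692, 0.0], [0.0, 0.0, -1.0]]
wrist_force: [-0.5, -0.5, -0.2]
finger_gap: 22.1
finger_force: 58.7
```

{"fn": "jog_arm", "kwargs": {
  "dp": [
    [0,0,1],
    [0,0,1],
    [0,0,0.5],
    [0,0,0],
    [0,0,0],
    [0,0,0],
    [0,0,0],
    [0,0,0],
    [0,0,0],
    [0,0,0]
  ],
  "twist": [0,0,0,0,0,0,0,0,0,0]
}}

```text
time: 21.15
tool_pos: [483.3, 87.5, 284.8]
tool_rot: [[-0.692, 0.722, 0.001], [0.722, 0.692, 0.001], [-0.0, 0.001, -1.0]]
wrist_force: [-0.8, -0.6, 7.1]
finger_gap: 21.9
finger_force: 59.5
```

{"fn": "jog_arm", "kwargs": {
  "dp": [
    [0,0,1],
    [0,0,1],
    [0,0,1],
    [0,0,1],
    [0,0,0],
    [0,0,0],
    [0,0,0],
    [0,0,0],
    [0,0,0],
    [0,0,0]
  ],
  "twist": [0,0,0,0,0,0,0,0,0,0]
}}

```text
time: 22.4
tool_pos: [482.7, 87.4, 279.9]
tool_rot: [[-0.692, 0.722, -0.001], [0.722, 0.692, -0.0], [0.0, -0.001, -1.0]]
wrist_force: [2.0, -1.8, -9.3]
finger_gap: 22.0
finger_force: 58.9
```

{"fn": "jog_arm", "kwargs": {
  "dp": [
    [0,0,1],
    [0,0,1],
    [0,0,1],
    [0,0,0],
    [0,0,0],
    [0,0,0],
    [0,0,0],
    [0,0,0],
    [0,0,0],
    [0,0,0]
  ],
  "twist": [0,0,0,0,0,0,0,0,0,0]
}}

```text
time: 23.65
tool_pos: [482.9, 87.5, 277.2]
tool_rot: [[-0.692, 0.722, 0.0], [0.722, 0.692, 0.0], [0.0, 0.0, -1.0]]
wrist_force: [0.5, -0.7, -0.2]
finger_gap: 21.9
finger_force: 59.5
```

{"fn": "jog_arm", "kwargs": {
  "dp": [
    [0,0,0.5],
    [0,0,0.5],
    [0,0,0.5],
    [0,0,0],
    [0,0,0],
    [0,0,0],
    [0,0,0],
    [0,0,0],
    [0,0,0],
    [0,0,0]
  ],
  "twist": [0,0,0,0,0,0,0,0,0,0]
}}

```text
time: 24.9
tool_pos: [483.0, 87.5, 276.1]
tool_rot: [[-0.692, 0.722, 0.0], [0.722, 0.692, 0.0], [0.0, 0.0, -1.0]]
wrist_force: [-1.5, -0.4, 4.7]
finger_gap: 22.1
finger_force: 60.1
```

{"fn": "jog_arm", "kwargs": {
  "dp": [
    [0,0,0.3],
    [0,0,0.3],
    [0,0,0],
    [0,0,0],
    [0,0,0],
    [0,0,0],
    [0,0,0],
    [0,0,0],
    [0,0,0],
    [0,0,0]
  ],
  "twist": [0,0,0,0,0,0,0,0,0,0]
}}

```text
time: 26.15
tool_pos: [483.1, 87.5, 276.0]
tool_rot: [[-0.692, 0.722, 0.0], [0.722, 0.692, 0.001], [0.0, 0.001, -1.0]]
wrist_force: [-4.1, -0.6, 11.3]
finger_gap: 22.3
finger_force: 60.5
```

Run:
```python
from h import *
go([483,87.5,276]); im=r.capture("wrist");cv2.imwrite("pics/w6.png",im);go([483,87.5,276])
```

```text
t 26.15 pos [483.1  87.5 276. ] yaw 133.77 tilt [0.0004 0.0007] dp [ 0.  -0.1 -0. ] twist None F [-4.1 -0.6 11.3] j7 0.58
t 26.2 pos [483.1  87.5 276. ] yaw 133.77 tilt [0.0004 0.0007] dp [ 0.  -0.1 -0. ] twist None F [-4.1 -0.  12.2] j7 0.58
```

View pics/w6.png

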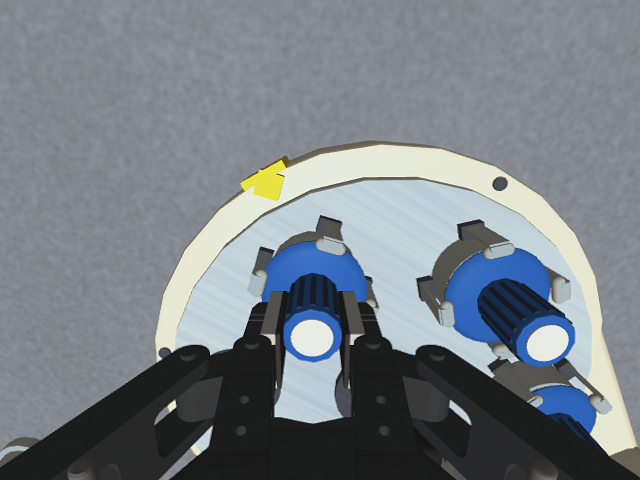

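The clips at (332,245) and (259,280) lie over the flange, and the cap is home at the pointer. The force rises against a hard stop at the expected height, with about 11.5 N of push. Handing in.

```bash
python3 -c "
from workcell import r
print(r.close_job())"
```

```text
the job is handed in; nothing more can be done
None
```

The carousel was turned one click clockwise, the blue cap snapped home on the open cup at the pointer, and the job was handed in at about 26 s with the fingers still pressing at about 11–12 N; the hand-in returned no verdict.

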